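# Close the stair core's roof cap and hold the core up to the review camera

## Robot

A 6-joint arm with a two-finger parallel gripper is mounted at the origin on the work surface. World frame = base frame: x ahead of the robot, y to its left, z up, the work surface at z = 0. Lengths are in mm, angles in rad, forces in N, time in s.
With the tool pointing down it reaches from about 275 to 1000 mm from the base axis. Payload 8.4 kg.
Tool frame: the origin (TCP) lies between the finger pads; the fingertips stand 22 mm ahead of it and the grasp point (between the pads) lies 3 mm ahead of it; z points along the fingers, y is the line along which they close (so a half turn about z gives the same grasp; the last joint's range is limited). The gripper opens to 85 mm and grips with 20 to 120 N. Pads are 22 mm wide; open, the fingers measure 114 mm over their backs; the gripper's body (76 mm by 85 mm) begins 54 mm behind the grasp point. The pads swing forward as they close: fully open they stand 13 mm farther back than shut.
Start: joints at [1.22, 0.353, 1.633, -0, 1.155, -0.002], TCP at [213.605, 587.368, 253.281] pointing down, gripper open.
Joint ranges: [-2.63, 2.63], [-0.92, 2.1], [0.06, 2.66], [-1.3, 4.44], [0, 2.69], [-3.02, 3.02]. Speed limits (rad/s): [2.22, 2.22, 2.79, 3.14, 3.14, 3.14].

## Interface

Orientations are given as [roll, pitch, yaw] about the fixed x, y, z axes, in that order (R = Rz(yaw) Ry(pitch) Rx(roll)).
In Python, from rig import r, grab_frame gives the robot as it stands.
- The arm moves only by the shell command python3 -m inch 'ROWS' [FORCE]. ROWS is JSON, a list of rows, each a list of 7 numbers: the turn, a rotation vector about the tool's x, y, z as a fraction of full scale, then the shift along the tool's x, y, z as a fraction of full scale, then the closure, from 0 (fully open) to 1 (shut). In form: [[rx, ry, rz, dx, dy, dz, fingers], ...]. A call has 1 to 8 rows; each row shifts and turns the commanded pose from where the row before left it, along the tool's axes as they then stand; what a row does not reach is not made up. Full scale, the value 1, is 2.5 cm for a shift and pi rad for a turn. A row lasts 1/12 s, in which the tool goes at most 41.7 mm and 7.16 degrees, less where a joint would pass 70% of its speed; a pose out of reach is approached as far as the arm can. A call with a number of a shift or a turn outside -1 to 1 is refused whole. A call with a gripper value outside its range is refused whole. The fingers move at their own pace and stop on an object; FORCE is the grip in N (left out, the last holds). Time passes only in rows, so rows that do not move let the fingers close. It gives the time, the measured TCP pose, the force, the opening and the grip force at its end, in the units of the state.
- r.sense(): the state, without advancing time (a new reading comes with each control period).
- grab_frame(name): name is "scene" or "top"; returns a dict with "pixels" (420x560x3 uint8, red, green, blue), "z_map" (420x560 float32, mm along the optical axis (not along the pixel's ray), 0 where there is no reading), "vertical_fov" (degrees; the focal length in pixels is half the picture's height over the tangent of half this angle, whatever the lens; pixels are square), "cx", "cy" (the principal point, pixels), "cam_to_world" (4x4, takes a point from camera to world coordinates). Camera axes: x right, y down, z forward; pixel columns grow to the right and rows downward; lengths in mm; the calibration is good to about 2 mm. A picture is of the moment at which its call begins.
- r.sign_off(): hands the job in; it is judged then, once.
The state is a dict: "clock": time; "qpos": joint angles; "qvel": joint speeds; "joint_efforts": joint torques, N m; "eef_pos": TCP position; "tcp_rot": TCP orientation; "contact_force": force on the tool from outside, world axes, zero at the start; "wrist_torque": the same for the moment, N m; "opening": opening from 0.0 (shut) to 1.0 (fully open); "grasp_force": force on a finger pad.
Only numpy, scipy, OpenCV 4.12 (cv2) and the standard library are available. Lean on these libraries where they do the work, as an engineer would, in place of code of your own. Each camera call takes 0.05 s, during which the arm holds its last target. There are 200 camera calls.

## Task

In the two-storey timber frame model, the stair core with the column of door openings has its roof cap standing proud: while the core still stands in its bay, press the cap down until it is fully home. Then lift the core out of the frame and hold it up in the air in front of the tripod camera, upright, with its door side facing the lens squarely, the middle of that side on the lens's axis and 20 cm from the lens, and finish while still holding it there quite still. Do not knock the frame or touch the camera, and leave the plain shaft and everything else on the table where it is.

Things in the scene. Friction and masses are not known exactly. Their poses are not given: they have to be found in the camera images.
- model_base: Plywood base board of the frame model, 200 x 340 x 18 mm, fixed to the table; origin at the centre of its underside, z up, y along its long side. The timber frame stands on it.
- frame: Fixed timber post-and-beam frame on the board: 2 bays along x by 4 along y, pitch 68 mm, members 6 mm, bays 62 mm clear; top 90 mm above the board, 108 mm above the table. Origin at the middle of its foot, on the board; axes as the board's. The two open bays that hold the shafts are centred at (34, -102) and (34, 34) mm in this frame; which shaft stands in which varies.
- core: Stair core: loose upright plywood shaft, 50 x 50 mm, 174 mm tall, 180 mm with its cap home, 0.14 to 0.24 kg, standing on the board in an open bay (6 mm free all round); its upper part rises 84 mm above the frame and may be gripped hard. Its +x side has four door openings (18 x 31 mm) one above another; the other sides are plain. Origin at the centre of its underside, z up.
- core_door_side (a point): The middle of the core's door side: 25 mm along +x and 90 mm up from the core's origin; axes as the core's (x points straight out of the door side).
- core_cap (a joint): How far the core's roof cap has been pushed in, m: 0 is 8 mm proud, 0.008 is fully home, resting on the walls. It starts between 0 and 0.002. The plug is a friction fit: it takes about 7 N to slide and stays where it is left.
- core_cap_top (a point): The centre of the top face of the roof cap, a plate 48 x 48 x 6 mm on a plug that slides into the top of the core. With the cap home it lies 180 mm above the core's origin.
- service_shaft: A loose plain plywood shaft, lower than the core, 50 x 50 x 130 mm (its top 148 mm above the table), 0.15 kg, with no door openings and no roof cap, standing in the other open bay. Leave it. Origin at the centre of its underside.
- camera_lens (a point): The centre of the front glass of the camera; x points out of the lens along its axis (level, the direction in which the camera looks), z up. The lens is 60 mm in diameter and between 225 and 265 mm above the table. The camera body (118 mm wide, 90 mm tall) reaches 75 mm behind this point.
- tripod: The table tripod under the camera, fixed: three legs within 90 mm of its axis, the axis 52 mm behind the front of the lens. Origin on the axis at table height, x in the direction in which the camera looks.
- camera: The black camera on the tripod's column; origin on the tripod's axis at the height of the lens's axis, x in the direction in which it looks.
- glue_bottle: White glue bottle, 54 mm in diameter, 150 mm tall; origin at the centre of its underside.
- pen: Black pen, 136 mm long, 12 mm thick, lying along its x; origin under its middle.
- tape_roll: Roll of paper tape lying flat, 90 mm in diameter, 25 mm tall; origin at the centre of its underside.
- sanding_block: Cork sanding block, 100 x 55 x 32 mm; origin at the centre of its underside.
- try_square: Try square lying flat: stock 115 x 18 x 16 mm along its x, blade 150 mm long pointing to its +y near the stock's +x end; origin under the middle of the stock.
- pencil_pot: White pot of pencils, 80 mm in diameter, about 190 mm tall with the pencils; origin at the centre of its underside.
- truss_piece: Small timber truss on two feet, 170 mm long along its y, 45 mm tall, 34 mm wide at the feet; origin at the centre of its underside.
Mind the look-alikes: they are no part of the job. Leave any blue look-alike of the core alone.

How it is judged (in metres and radians):
On the way, in this order (a step that is already met when the one before it is completed fails the run):
1. the roof cap is pressed fully home (within 1.5 mm) while the core stands in its bay (value of joint core_cap above 0.0065 m and height (world z) of core below 0.024 m and angle between core's own z axis and vertical below 0.1 rad), for 0.2 s.
2. the core is out of the frame: its foot is above the frame's top (height (world z) of core above 0.112 m), for 0.1 s.
At the end, for the whole second after the job is handed in: The fingers alone hold the core still: upright within 6 degrees, door side square to the lens within 8 degrees, its middle 200 mm (within 25) from the lens and within 20 mm of the lens axis sideways and in height; cap home within 1.5 mm; plain shaft in its bay (x of core_door_side in the frame of camera_lens between 0.175 and 0.225 m and y of core_door_side in the frame of camera_lens between -0.02 and 0.02 m and z of core_door_side in the frame of camera_lens between -0.02 and 0.02 m and x of camera_lens in the frame of core above 0.15 m and angle between the x axis of core and the x axis of camera_lens, either way round below 0.14 rad and angle between core's own z axis and vertical below 0.1 rad and value of joint core_cap above 0.0065 m and contact force between the fingers and core above 2 N and contact force between core and frame below 0.2 N and contact force between core and service_shaft below 0.2 N and height (world z) of core above 0.112 m and linear speed of core below 0.02 m/s and angular speed of core below 0.15 rad/s and distance of service_shaft from where it was at the start of the episode below 0.012 m); the arm keeps its last pose, push and grip.
It fails at once if the camera or tripod is touched by the robot or the core (over 2 N) (contact force between any of the arm, the fingers, core and tripod above 2 N).
It fails at once if the frame is struck or pushed by the robot or the core (over 20 N) (contact force between any of the arm, the fingers, core and frame above 20 N).
It fails at once if the plain shaft is moved by more than 12 mm (distance of service_shaft from where it was at the start of the episode above 0.012 m).
It fails at once if another thing on the table is moved by more than 30 mm (distance of any of pen, tape_roll, sanding_block, try_square, pencil_pot, truss_piece, glue_bottle from where it was at the start of the episode above 0.03 m).
It also fails if it takes over 51 s, if anything falls off the work surface, if the arm or the gripper's body presses on something with over 40 N, if the wrist force passes 120 N, or if a joint passes its speed limit or range.

## Working session

There is one attempt and no reset: what is moved stays moved. The work goes in short steps, Python scripts to look and compute and a shell command to move; the robot and the scene stay as the last step left them, time stands still between calls to the robot, and variables do not carry over. Pictures are saved under pics/ and viewed, at most 10 in all, crops included, and the job is handed in when it is done.

```bash
ls; mkdir -p pics; python3 - <<'E'
from rig import r, grab_frame
import cv2,numpy as np
for n in("scene","top"):
    f=grab_frame(n); cv2.imwrite(f"pics/{n}0.png",f["pixels"][:,:,::-1]); np.savez(f"{n}0.npz",**f)
    print(n,f["vertical_fov"],f["cx"],f["cy"],np.round(f["cam_to_world"],3).tolist())
print(r.sense())
E
```

```text
pics
scene 53.193908704824636 282.9307398632646 205.72998304926426 [[-0.562, 0.654, -0.506, 1088.484], [0.827, 0.446, -0.341, 415.045], [0.003, -0.61, -0.792, 1085.315], [0.0, 0.0, 0.0, 1.0]]
top 52.97676456339666 277.4064623780227 208.72893448550448 [[0.026, -0.999, 0.048, 417.885], [-1.0, -0.026, 0.007, 5.1], [-0.006, -0.048, -0.999, 1231.057], [0.0, 0.0, 0.0, 1.0]]
{'clock': 0.1, 'qpos': array([ 1.21959457e+00,  3.53575690e-01,  1.63402477e+00,  3.36098228e-06,
        1.15517168e+00, -2.41212745e-03]), 'qvel': array([ 1.83082914e-03, -8.90907296e-04,  5.67145029e-05,  3.50023172e-04,
        2.70012775e-03,  6.55164567e-04]), 'joint_efforts': array([ 4.14720307e-04, -6.06353617e+01, -3.42817140e+01,  1.56122483e-04,
        4.10362001e-03, -6.14721031e-06]), 'eef_pos': array([213.47901081, 587.0165623 , 252.65369649]), 'tcp_rot': array([-3.14041317e+00, -5.91831527e-06,  2.79280166e+00]), 'contact_force': array([-0.6583071 , -0.67424608, -0.52585413]), 'wrist_torque': array([-0.00949853,  0.04818389,  0.04851485]), 'grasp_force': 0.0, 'opening': 1.0027852439787333}
```

View pics/scene0.png

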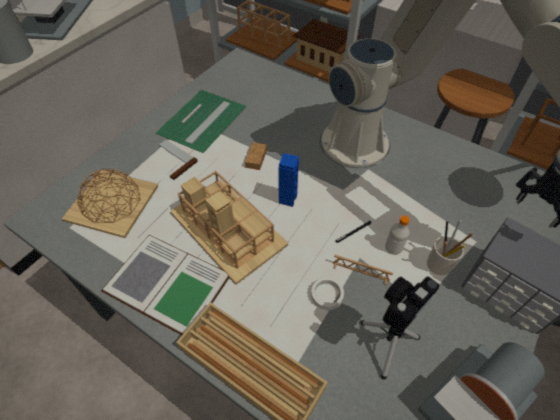

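View pics/top0.png

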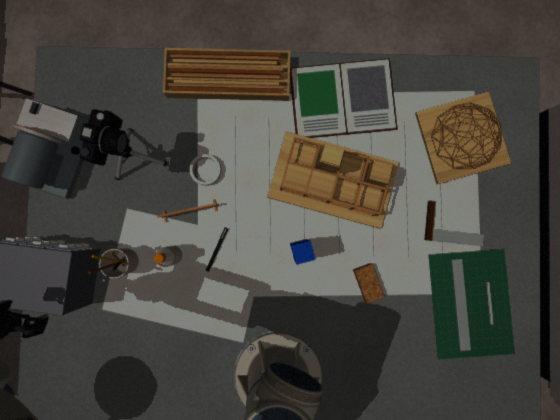

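The scene view shows two wooden shafts in the frame at (192,195) and (220,220), and a blue look-alike at (289,180). In the top view they are near (330,155) and (382,170), and the camera is at (100,138). Next I'll measure heights from depth and enlarge the frame.

```bash
cat > h.py <<'E'
import numpy as np,cv2
def cloud(f):
    h,w=f["z_map"].shape; F=h/2/np.tan(np.radians(float(f["vertical_fov"]))/2)
    v,u=np.mgrid[:h,:w]; z=f["z_map"]
    P=np.stack([(u-f["cx"])/F*z,(v-f["cy"])/F*z,z],-1)
    T=f["cam_to_world"]; W=P@T[:3,:3].T+T[:3,3]; W[z==0]=np.nan
    return W
E
python3 - <<'E'
from h import *
for n in("scene","top"):
    f=dict(np.load(n+"0.npz")); W=cloud(f)
    # things above z=118 in frame area
    box={"scene":(150,260,160,280),"top":(120,235,255,410)}[n]
    m=np.zeros(W.shape[:2],np.uint8); a,b,c,d=box; m[a:b,c:d]=(np.nan_to_num(W[a:b,c:d,2])>125)
    k,l,s,c=cv2.connectedComponentsWithStats(m)
    for i in range(1,k):
        if s[i,4]<40: continue
        p=W[l==i]; zt=np.percentile(p[:,2],90); t=p[abs(p[:,2]-zt)<8]
        r=cv2.minAreaRect(t[:,:2].astype(np.float32))
        print(n,s[i],"top z",zt,len(t),r)
    # board plane
    a,b,c_,d=box; q=W[a:b,c_:d].reshape(-1,3); q=q[abs(q[:,2]-18)<6]; print("board",cv2.minAreaRect(q[:,:2].astype(np.float32)),np.median(q[:,2]))
    q=W[a:b,c_:d].reshape(-1,3); q=q[abs(q[:,2]-106)<7]; print("frametop",cv2.minAreaRect(q[:,:2].astype(np.float32)),np.median(q[:,2]))
    # camera
    a,b,c_,d={"scene":(260,350,370,445),"top":(95,180,60,140)}[n]
    q=W[a:b,c_:d].reshape(-1,3); q=q[(q[:,2]>190)&(q[:,2]<340)]; print("cam",cv2.minAreaRect(q[:,:2].astype(np.float32)),np.percentile(q,[0,2,50,98,100],axis=0).round().tolist())
S=cv2.imread("pics/scene0.png"); T=cv2.imread("pics/top0.png")
A=cv2.resize(S[160:260,160:260],(400,400),interpolation=3);B=cv2.resize(T[120:220,60:160],(400,400),interpolation=3)
C=cv2.resize(S[255:355,355:455],(400,400),interpolation=3)
cv2.imwrite("pics/crop1.png",np.vstack([np.hstack([A,C])]))
E
```

```text
scene [180 176  25  24 343] top z 149.44238891831873 255 ((576.8314819335938, -250.02694702148438), (56.5190315246582, 51.044559478759766), 75.6209945678711)
scene [205 191  28  37 688] top z 207.180739715333 279 ((609.0701904296875, -119.4450912475586), (50.196956634521484, 49.53546905517578), 74.3006362915039)
board ((499.5071105957031, -232.3858642578125), (457.1939392089844, 390.8288269042969), 34.49151611328125) 17.814771310951528
frametop ((512.5365600585938, -131.8444366455078), (283.63226318359375, 260.490478515625), 76.11408996582031) 107.89172218677504
cam ((620.986328125, 414.75677490234375), (77.47273254394531, 122.07168579101562), 78.33536529541016) [[563.0, 373.0, 227.0], [576.0, 378.0, 235.0], [639.0, 422.0, 292.0], [682.0, 457.0, 317.0], [683.0, 461.0, 320.0]]
top [318 142  27  29 532] top z 207.95336450981517 388 ((606.4644165039062, -118.48894500732422), (47.85802459716797, 48.625755310058594), 75.07817077636719)
top [368 160  25  24 434] top z 149.86083533430337 386 ((573.3184814453125, -250.9397735595703), (50.730045318603516, 51.19341278076172), 76.22808837890625)
board ((620.3316650390625, -157.36448669433594), (340.7969970703125, 312.54034423828125), 75.95691680908203) 17.625739634533147
frametop ((566.2586059570312, -143.67933654785156), (278.3115539550781, 143.23379516601562), 76.04864501953125) 108.05325984974797
cam ((616.2514038085938, 413.0899963378906), (75.71932983398438, 121.0715103149414), 77.03547668457031) [[560.0, 373.0, 226.0], [563.0, 375.0, 236.0], [613.0, 416.0, 291.0], [672.0, 452.0, 316.0], [678.0, 459.0, 319.0]]
```

View pics/crop1.png

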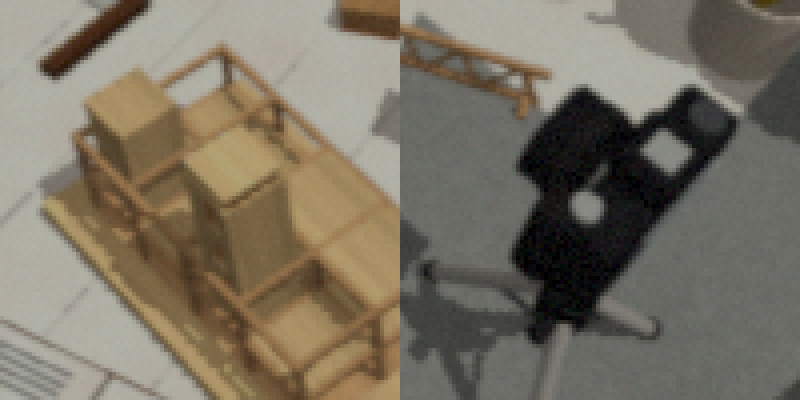

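Crop: the low shaft (left, near scene (192,190), top at z = 149) is the plain one. The tall one (scene (218,215), top at z = 207, with a shadow gap under the cap and dark openings on its left face) is the core. The blue one is a decoy. I'll confirm the doors and the lens in one enlarged crop.

```bash
python3 - <<'E'
from h import *
S=cv2.imread("pics/scene0.png"); T=cv2.imread("pics/top0.png")
A=cv2.resize(S[185:245,195:245],(480,576),interpolation=2);B=cv2.resize(T[95:185,65:135],(320,411),interpolation=2)
B=cv2.copyMakeBorder(B,0,165,0,0,0)
I=np.hstack([A,B]); cv2.imwrite("pics/crop2.png",np.clip(I.astype(float)*1.6,0,255).astype(np.uint8))
f=dict(np.load("top0.npz")); W=cloud(f)[90:190,55:140].reshape(-1,3)
g=dict(np.load("scene0.npz")); V=cloud(g)[250:360,365:450].reshape(-1,3)
a=np.radians(-103); ex=np.array([np.cos(a),np.sin(a)]); ey=np.array([-ex[1],ex[0]])
for n,q in(("top",W),("scene",V)):
    q=q[(q[:,2]>195)&(q[:,2]<340)]; d=q[:,:2]-[618,414]; u=d@ex; v=d@ey
    print(n,"fwd -> n, side range, z range")
    for lo in range(-50,60,8):
        k=(u>=lo)&(u<lo+8)
        if k.sum(): print(lo,k.sum(),np.percentile(v[k],[0,5,50,95,100]).round(),np.percentile(q[k,2],[0,5,50,95,100]).round())
E
```

```text
top fwd -> n, side range, z range
-42 32 [-51. -30.  14.  50.  53.] [289. 291. 294. 314. 314.]
-34 167 [-62. -58.  -1.  49.  55.] [229. 291. 297. 317. 319.]
-26 172 [-62. -58. -11.  48.  54.] [244. 292. 300. 318. 319.]
-18 212 [-62. -59. -10.  48.  56.] [229. 292. 299. 316. 319.]
-10 416 [-62. -59. -19.  45.  59.] [229. 240. 292. 314. 318.]
-2 237 [-56. -50.  -4.  51.  58.] [226. 246. 288. 306. 314.]
6 238 [-33. -26.  38.  56.  58.] [228. 235. 280. 294. 299.]
14 105 [-33. -31.  -3.  25.  29.] [254. 266. 287. 293. 296.]
22 89 [-32. -30.  -8.  21.  26.] [261. 270. 287. 292. 296.]
30 258 [-31. -27.  -2.  23.  27.] [232. 241. 274. 291. 295.]
38 18 [-29. -24.  -7.  11.  14.] [240. 242. 261. 274. 287.]
scene fwd -> n, side range, z range
-42 278 [-53. -38.  16.  57.  59.] [233. 239. 279. 312. 317.]
-34 276 [-56. -45.  20.  59.  60.] [230. 247. 296. 317. 319.]
-26 269 [-57. -45.  20.  59.  60.] [229. 246. 297. 318. 320.]
-18 262 [-59. -44.  25.  60.  61.] [227. 244. 297. 317. 320.]
-10 252 [-57. -46.  23.  62.  64.] [228. 241. 296. 315. 317.]
-2 173 [-21.  -8.  46.  63.  64.] [230. 241. 288. 299. 313.]
6 139 [-24. -16.  20.  61.  63.] [229. 247. 289. 296. 298.]
14 108 [-23. -16.  15.  32.  33.] [257. 265. 287. 293. 295.]
22 111 [-23. -16.  16.  31.  32.] [244. 261. 285. 292. 294.]
30 87 [-21. -15.  15.  30.  31.] [250. 261. 286. 292. 295.]
```

View pics/crop2.png

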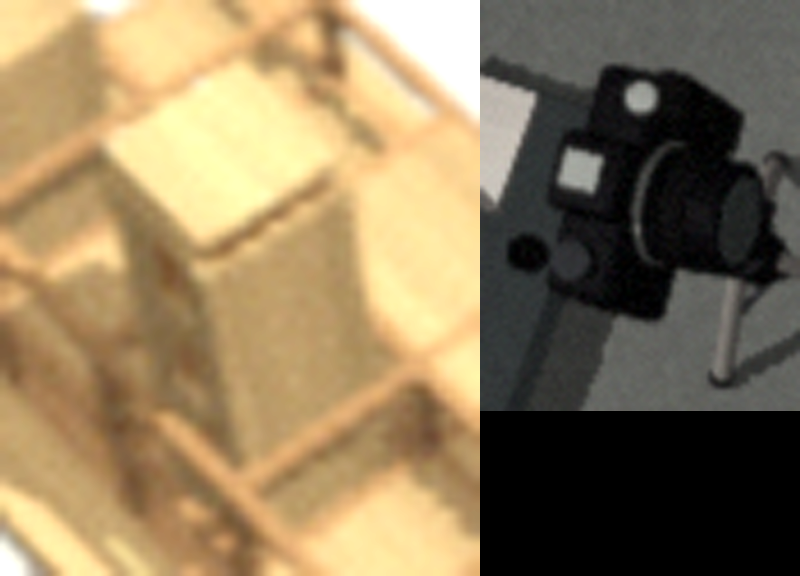

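The crop shows two dark door openings in a column on the core's left face, at about (165,265) and (185,370) in the crop. That is the far side, world +x, at yaw about −14.5°. The lens points along world −y, at yaw about −103°. I'll refine the lens position from its front points while I start moving.

```bash
python3 - <<'E'
from h import *
a=np.radians(-103); ex=np.array([np.cos(a),np.sin(a)]); ey=np.array([-ex[1],ex[0]])
q=cloud(dict(np.load("top0.npz")))[90:190,55:140].reshape(-1,3)
d=q[:,:2]-[618,414]; u=d@ex; v=d@ey
k=(u>24)&(u<50)&(q[:,2]>215)&(q[:,2]<300)
for zl in range(215,300,8):
    j=k&(q[:,2]>=zl)&(q[:,2]<zl+8)
    if j.sum(): print(zl,j.sum(),np.percentile(u[j],[5,50,95]).round(1),v[j].min().round(),v[j].max().round())
j=k&(q[:,2]<282)&(u>30); A=np.c_[v[j],q[j,2]-260,np.ones(j.sum())]
print("plane u=a v+b z+c",np.linalg.lstsq(A,u[j],rcond=None)[0])
E
python3 -m inch '[[0,0,-0.03,0,0,-0.4,1],[0,0,0,-0.93,-0.975,0,1],[0,0,0,-0.93,-0.975,0,1],[0,0,0,-0.93,-0.975,0,1],[0,0,0,-0.93,-0.975,0,1],[0,0,0,-0.93,-0.975,0,1],[0,0,0,-0.93,-0.975,0,1],[0,0,0,-0.93,-0.975,0,1]]' 40
```

```text
231 6 [35.7 36.4 36.9] -14.0 8.0
239 24 [35.4 36.9 38.1] -23.0 23.0
247 34 [35.5 37.  38.3] -27.0 26.0
255 35 [34.7 37.1 38.3] -31.0 22.0
263 42 [30.1 36.7 38.2] -31.0 27.0
271 54 [26.9 36.6 37.9] -30.0 26.0
279 73 [24.9 33.6 37.2] -27.0 24.0
287 70 [24.8 31.3 37.2] -19.0 15.0
295 1 [25.2 25.2 25.2] -1.0 -1.0
plane u=a v+b z+c [-1.53687998e-02 -2.90003953e-02  3.65846240e+01]
clock: 0.77
eef_pos: [328.4, 379.6, 263.0]
tcp_rot: [-3.141, -0.0, 2.887]
contact_force: [0.9, 0.1, -0.1]
opening: -0.003
grasp_force: 0.0
```

```bash
python3 -m inch '[[0,0,0,-0.98,-1,0,1],[0,0,0,-0.98,-1,0,1],[0,0,0,-0.98,-1,0,1],[0,0,0,-0.98,-1,0,1],[0,0,0,-0.98,-1,0,1],[0,0,0,-0.98,-1,0,1],[0,0,0,-0.98,-1,0,1],[0,0,0,-0.98,-1,0,1]]'
python3 -m inch '[[0,0,0,-0.98,-1,0,1],[0,0,0,-0.98,-1,0,1],[0,0,0,-0.98,-1,0,1],[0,0,0,-0.98,-1,0,1],[0,0,0,-0.98,-1,0,1],[0,0,0,-0.98,-1,0,1],[0,0,0,-0.98,-1,0,1],[0,0,0,0,0,0,1]]'
```

```text
clock: 1.43
eef_pos: [467.8, 136.6, 263.2]
tcp_rot: [-3.142, -0.0, 2.887]
contact_force: [1.6, 1.5, 0.1]
opening: 0.002
grasp_force: 0.0
clock: 2.1
eef_pos: [591.8, -79.0, 262.9]
tcp_rot: [-3.14, 0.002, 2.884]
contact_force: [-1.1, 0.8, -0.7]
opening: -0.001
grasp_force: 0.0
```

```bash
python3 -m inch '[[0,0,0,-0.51,-0.69,0,1],[0,0,0,-0.51,-0.69,0,1],[0,0,0,0,0,0.6,1],[0,0,0,0,0,0.4,1],[0,0,0,0,0,0.2,1],[0,0,0,0,0,0,1]]'
python3 -m inch '[[0,0,0,0,0,0.08,1],[0,0,0,0,0,0.08,1],[0,0,0,0,0,0.08,1],[0,0,0,0,0,0,1]]'
```

```text
clock: 2.6
eef_pos: [604.0, -113.2, 231.4]
tcp_rot: [-3.142, -0.004, 2.887]
contact_force: [-0.0, -0.1, 0.7]
opening: -0.0
grasp_force: 0.0
clock: 2.93
eef_pos: [605.6, -113.7, 227.7]
tcp_rot: [3.141, 0.001, 2.887]
contact_force: [-0.2, -0.8, 0.1]
opening: 0.003
grasp_force: 0.0
```

```bash
python3 -m inch '[[0,0,0,0,0,0.08,1],[0,0,0,0,0,0.08,1],[0,0,0,0,0,0,1]]'
python3 -m inch '[[0,0,0,0,0,0.08,1],[0,0,0,0,0,0.08,1],[0,0,0,0,0,0,1]]'
```

```text
clock: 3.18
eef_pos: [605.8, -113.9, 224.1]
tcp_rot: [3.141, 0.001, 2.887]
contact_force: [-0.4, 0.9, 3.4]
opening: 0.003
grasp_force: 1.9
clock: 3.43
eef_pos: [605.8, -113.9, 220.1]
tcp_rot: [3.141, 0.001, 2.887]
contact_force: [-0.5, 0.8, 4.5]
opening: -0.001
grasp_force: 2.1
```

```bash
python3 -m inch '[[0,0,0,0,0,0.08,1],[0,0,0,0,0,0,1],[0,0,0,0,0,0,1]]'
python3 -m inch '[[0,0,0,0,0,0.06,1],[0,0,0,0,0,0,1],[0,0,0,0,0,0,1]]'
```

```text
clock: 3.68
eef_pos: [606.8, -114.1, 220.1]
tcp_rot: [3.141, 0.004, 2.887]
contact_force: [-2.2, 1.0, 17.0]
opening: 0.0
grasp_force: 8.3
clock: 3.93
eef_pos: [607.6, -114.3, 220.1]
tcp_rot: [3.141, 0.007, 2.887]
contact_force: [-3.9, 1.4, 26.6]
opening: 0.002
grasp_force: 12.8
```

The press met a hard stop at tip height 198 mm with 27 N, so the cap is home. I'll raise the tool, open it, and look again.

```bash
python3 -m inch '[[0,0,0,0,0,-0.3,1],[0,0,0,0,0,-1,1],[0,0,0,0,0,-0.5,0],[0,0,0,0,0,0,0],[0,0,0,0,0,0,0],[0,0,0,0,0,0,0],[0,0,0,0,0,0,0]]'
python3 - <<'E'
from rig import r, grab_frame
from h import *
f=grab_frame("scene"); cv2.imwrite("pics/scene1.png",f["pixels"][:,:,::-1]); W=cloud(f)
m=np.zeros(W.shape[:2],np.uint8); m[185:240,195:250]=abs(np.nan_to_num(W[185:240,195:250,2])-198)<6
k,l,s,c=cv2.connectedComponentsWithStats(m); i=1+np.argmax(s[1:,4]); p=W[l==i]
print(s[i],np.median(p[:,2]),cv2.minAreaRect(p[:,:2].astype(np.float32)))
cv2.imwrite("pics/crop3.png",cv2.resize(f["pixels"][170:260,180:270,::-1],(600,600),interpolation=2))
print(r.sense()["eef_pos"],r.sense()["opening"],r.sense()["qpos"])
E
```

```text
clock: 4.52
eef_pos: [604.8, -113.9, 259.5]
tcp_rot: [-3.141, -0.002, 2.887]
contact_force: [0.4, -0.3, 0.2]
opening: 0.71
grasp_force: 0.0
[206 193  25  21 258] 198.12062192670612 ((611.629638671875, -118.475341796875), (52.041709899902344, 49.10565185546875), 78.99077606201172)
[ 604.78922472 -113.90103639  259.54827833] 0.7903762266847613 [-1.88597764e-01  3.33441596e-01  1.64707115e+00  1.88961169e-05
  1.16296066e+00 -1.50482402e+00]
```

View pics/crop3.png

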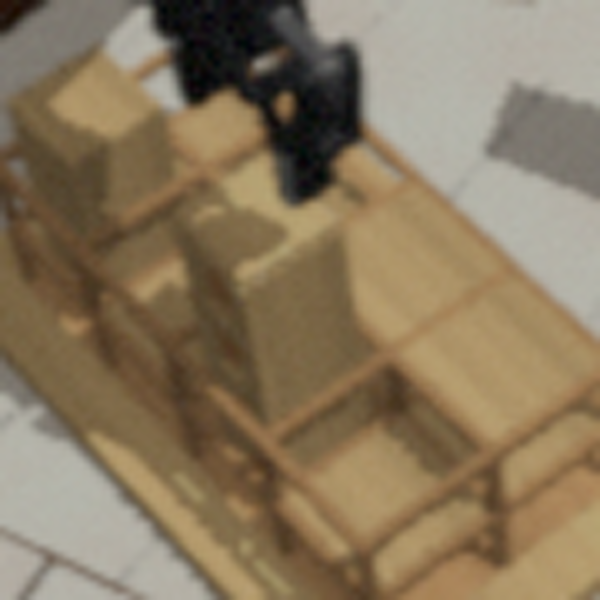

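The cap now sits flush with its top at 198 mm, the core is upright, and the gripper is opening above it. I'll descend astride the plain ±y sides.

```bash
python3 -m inch '[[0,0,0,-0.165,-0.165,0,0],[0,0,0,0,0,0,0],[0,0,0,0,0,0.6,0],[0,0,0,0,0,0.8,0],[0,0,0,0,0,0.8,0],[0,0,0,0,0,0.8,0],[0,0,0,0,0,0.6,0],[0,0,0,0,0,0,0]]'
python3 -m inch '[[0,0,0,0,0,0.05,0],[0,0,0,0,0,0,0.3],[0,0,0,0,0,0,0.35],[0,0,0,0,0,0,0.45],[0,0,0,0,0,0,0.6],[0,0,0,0,0,0,0.8],[0,0,0,0,0,0,1],[0,0,0,0,0,0,1]]' 40
```

```text
clock: 5.23
eef_pos: [606.3, -118.8, 167.2]
tcp_rot: [-3.141, -0.006, 2.887]
contact_force: [-1.6, -1.0, -0.5]
opening: 1.0
grasp_force: 0.0
clock: 5.9
eef_pos: [609.2, -119.1, 170.8]
tcp_rot: [3.141, 0.002, 2.887]
contact_force: [-0.6, -0.1, 6.5]
opening: 0.583
grasp_force: 42.5
```

Gripped at 50 mm width with 42 N. Lifting straight up.

```bash
python3 -m inch '[[0,0,0,0,0,-0.1,1],[0,0,0,0,0,-0.2,1],[0,0,0,0,0,-0.3,1],[0,0,0,0,0,-0.4,1],[0,0,0,0,0,-0.5,1],[0,0,0,0,0,-0.5,1],[0,0,0,0,0,-0.5,1],[0,0,0,0,0,-0.5,1]]' 60
python3 -m inch '[[0,0,0,0,0,-0.5,1],[0,0,0,0,0,-0.5,1],[0,0,0,0,0,-0.5,1],[0,0,0,0,0,-0.5,1],[0,0,0,0,0,-0.5,1],[0,0,0,0,0,-0.4,1],[0,0,0,0,0,-0.2,1],[0,0,0,0,0,0,1]]'
```

```text
clock: 6.57
eef_pos: [608.5, -119.1, 246.4]
tcp_rot: [3.142, 0.001, 2.887]
contact_force: [0.5, -0.3, -2.6]
opening: 0.58
grasp_force: 62.2
clock: 7.23
eef_pos: [608.9, -119.2, 323.6]
tcp_rot: [3.141, 0.002, 2.887]
contact_force: [0.3, -0.1, -2.3]
opening: 0.575
grasp_force: 62.2
```

```bash
python3 -m inch '[[0,0,0,0.2,0.4,0,1],[0,0,0,0.4,0.85,0,1],[0,0,0,0.4,0.85,0,1],[0,0,0,0.4,0.85,0,1],[0,0,0,0.4,0.85,0,1],[0,0,0,0.4,0.85,0,1],[0,0,0,0.4,0.85,0,1],[0,0,0,0.4,0.85,0,1]]'
python3 -m inch '[[0,0,0,0.4,0.85,0,1],[0,0,0,0.4,0.85,0,1],[0,0,0,0.4,0.85,0,1],[0,0,0,0.4,0.85,0,1],[0,0,0,0.3,0.6,0,1],[0,0,-0.015,0,0,0,1],[0,0,-0.03,0,0,0,1],[0,0,-0.03,0,0,0,1]]'
python3 -m inch '[[0,0,-0.035,0,0,0,1],[0,0,-0.035,0,0,0,1],[0,0,-0.035,0,0,0,1],[0,0,-0.035,0,0,0,1],[0,0,-0.035,0,0,0,1],[0,0,-0.035,0,0,0,1],[0,0,-0.035,0,0,0,1],[0,0,-0.035,0,0,0,1]]'
python3 -m inch '[[0,0,-0.035,0,0,0,1],[0,0,-0.035,0,0,0,1],[0,0,-0.035,0,0,0,1],[0,0,-0.03,0,0,0,1],[0,0,-0.015,0,0,0,1],[0,0,0,0,0,0,1],[0,0,0,0,0,0,1]]'
```

```text
clock: 7.9
eef_pos: [574.5, 55.2, 321.0]
tcp_rot: [-3.141, -0.002, 2.887]
contact_force: [0.6, 0.6, -1.8]
opening: 0.578
grasp_force: 62.6
clock: 8.57
eef_pos: [553.8, 163.3, 320.9]
tcp_rot: [-3.141, -0.002, 3.128]
contact_force: [-0.3, 0.2, -2.2]
opening: 0.576
grasp_force: 62.9
clock: 9.23
eef_pos: [553.9, 162.7, 320.9]
tcp_rot: [3.14, -0.001, -2.275]
contact_force: [0.0, -0.2, -2.0]
opening: 0.58
grasp_force: 62.9
clock: 9.82
eef_pos: [554.2, 162.6, 321.2]
tcp_rot: [3.14, -0.001, -1.811]
contact_force: [0.4, -0.1, -2.0]
opening: 0.578
grasp_force: 62.9
```

```bash
python3 -m inch '[[0,0,0,0.1,-0.19,-0.15,1],[0,0,0,0,0,0,1],[0,0,0,0,0,0,1]]'
python3 - <<'E'
from rig import r, grab_frame
from h import *
I=[]
for n,(a,b,c,d) in {"scene":(140,340,280,450),"top":(80,240,60,280)}.items():
    f=grab_frame(n); W=cloud(f); I.append(cv2.resize(f["pixels"][a:b,c:d,::-1],(400,400)))
    # core faces: points in a column near (558,159)
    q=W.reshape(-1,3); k=(np.hypot(q[:,0]-558,q[:,1]-159)<40)&(q[:,2]>165)&(q[:,2]<375)
    q=q[k]; al=np.radians(77); e=np.array([np.cos(al),np.sin(al)]); s=np.array([-e[1],e[0]])
    u=(q[:,:2]-[558,159])@e; v=(q[:,:2]-[558,159])@s
    j=q[:,2]<300; jj=j&(u>15)
    print(n,len(q),"u,v,z",np.percentile(u[j],[1,50,98]).round(),np.percentile(v[j],[1,50,99]).round(),q[:,2].min().round())
    if jj.sum()>20: print("face slope/pos",np.polyfit(v[jj],u[jj],1))
    g=W[205:380] if n=="scene" else W
cv2.imwrite("pics/end.png",np.hstack(I))
print(r.sense())
E
```

```text
clock: 10.07
eef_pos: [559.3, 158.6, 326.0]
tcp_rot: [-3.141, 0.0, -1.811]
contact_force: [-0.0, -0.7, -1.5]
opening: 0.575
grasp_force: 62.9
scene 1366 u,v,z [-27.  15.  23.] [-29. -27.  21.] 172.0
face slope/pos [ 0.04190767 21.55115655]
top 76 u,v,z [-28. -27. -27.] [-24. -18.  -4.] 175.0
{'clock': 10.1667, 'qpos': array([ 2.73865499e-01,  2.23460209e-01,  1.64629147e+00,  5.99665324e-05,
        1.27180935e+00, -2.62816626e+00]), 'qvel': array([ 1.62076503e-03, -1.05146482e-03,  2.23570965e-03, -3.33711509e-04,
       -9.73092631e-05, -1.29067724e-03]), 'joint_efforts': array([-4.39937040e-02, -5.44498837e+01, -3.74501002e+01, -9.65872285e-03,
       -8.44760420e-03,  9.19443613e-03]), 'eef_pos': array([558.98479943, 158.60950698, 325.78757208]), 'tcp_rot': array([ 3.14159205e+00,  6.54471267e-05, -1.81037488e+00]), 'contact_force': array([-0.86550658, -0.11458791, -1.41497913]), 'wrist_torque': array([ 0.03255253, -0.01179845, -0.00637937]), 'grasp_force': 62.93172240257263, 'opening': 0.5726847105216349}
```

View pics/end.png

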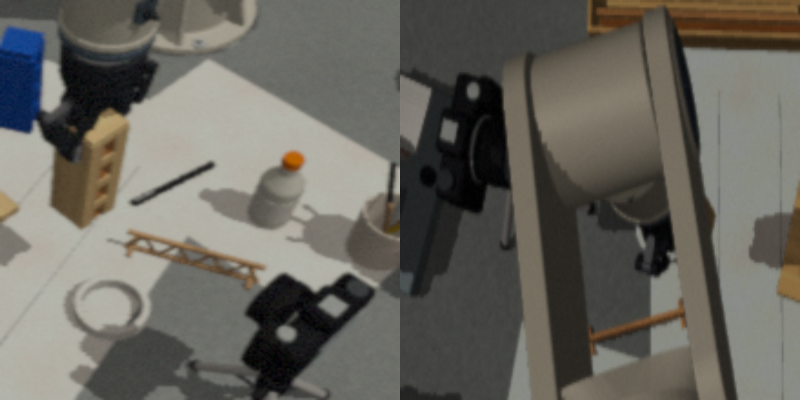

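The door column, at crop (105,165), faces the camera. The foot is at z = 172, the face is about 200 mm from the lens, and the core is at rest, so I'm handing in.

```bash
python3 -c "
from rig import r
print(r.sign_off())"
```

```text
the job is handed in; nothing more can be done
None
```

I pressed the core's cap home in its bay, lifted the core out, and handed in with it held still and upright, door side facing the lens about 200 mm away; no verdict came back.

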